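# Return the yellow reagent to the third gap of the keeper tray

## Robot

A 7-joint arm with a two-finger parallel gripper is mounted at the origin on a cart in front of the work surface, level with it; the furniture and walls round the work are solid. World frame = base frame: x ahead of the robot, y to its left, z up, the work surface at z = 0. Lengths are in mm, angles in rad, forces in N, time in s.
With the tool pointing down it reaches from about 425 to 875 mm from the base axis. Payload 8.4 kg.
Tool frame: the origin (TCP) lies at the very end of the fingers, on their centre line; the grasp point (between the pads) lies 19 mm behind it; z points along the fingers, y is the line along which they close (so a half turn about z gives the same grasp; the last joint's range is limited). The gripper opens to 85 mm and grips with 20 to 120 N. Pads are 22 mm wide; open, the fingers measure 114 mm over their backs; the gripper's body (76 mm by 85 mm) begins 54 mm behind the grasp point. The pads swing forward as they close: fully open they stand 13 mm farther back than shut.
Start: joints at [-1.34, 0.333, 0.04, 1.465, -0.013, 1.343, -0.059], TCP at [210.506, 614.94, 231.308] pointing down, gripper open.
Joint ranges: [-2.58, 2.58], [-0.38, 2.09], [-1.3, 1.39], [0.25, 2.4], [-1.5, 4.64], [0.08, 2.09], [-2.65, 2.65]. Speed limits (rad/s): [2.22, 2.22, 2.79, 2.79, 3.14, 3.14, 3.14].

## Interface

Orientations are given as [roll, pitch, yaw] about the fixed x, y, z axes, in that order (R = Rz(yaw) Ry(pitch) Rx(roll)).
In Python, from bench import monitor, imaging, close_job gives the robot as it stands.
- The arm moves only by the tool jog_arm, never from a script. Its arguments are lists of equal length, an entry for each row: "slide": the shift along the world's x, y, z in m, a list of three; "rotation": the turn, a rotation vector about the world's x, y, z in degrees, a list of three; "hand": the opening, from 0 (shut) to 1 (fully open). In form: {"slide": [[tx, ty, tz], ...], "rotation": [[rx, ry, rz], ...], "hand": [hand, ...]}. A call has 1 to 12 rows; each row is the pose to reach, as a shift and turn from the pose commanded when the call began; what a row does not reach only later rows make up. A row lasts 1/12 s, in which the tool goes at most 41.7 mm and 7.16 degrees, less where a joint would pass 70% of its speed; a pose out of reach is approached as far as the arm can. A call with a gripper value outside its range is refused whole. The fingers move at their own pace and stop on an object; "force" is the grip in N (left out, the last holds). Time passes only in rows, so rows that repeat a pose let the fingers close. It gives the time, the measured TCP pose, the force, the opening and the grip force at its end, in the units of the state.
- monitor.get_obs(): the state, without advancing time (a new reading comes with each control period).
- imaging.get_image(name): name is "scene" or "top" or "wrist"; returns (picture, depth): 400x640x3 uint8, blue, green, red; 400x640 float32, mm along the optical axis (not along the pixel's ray), 0 where there is no reading.
- imaging.get_calibration(name): a dict with "K" (3x3 intrinsics, pixels), "dist_coeffs" ([k1, k2, p1, p2, k3] as OpenCV has them; the pictures are not rectified), "R" (3x3) and "t" (3): a world point X has camera coordinates R X + t. Camera axes: x right, y down, z forward; pixel columns grow to the right and rows downward; lengths in mm; the calibration is good to about 2 mm. A picture is of the moment at which its call begins: read the wrist's pose just before it. get_calibration takes no time and is no camera call; for the wrist camera it gives the pose at the moment of the call.
- close_job(): hands the job in; it is judged then, once.
The state is a dict: "time_s": time; "qpos": joint angles; "qd": joint speeds; "joint_efforts": joint torques, N m; "ee_pos": TCP position; "ee_rot": TCP orientation; "wrist_force": force on the tool from outside, world axes, zero at the start; "moment": the same for the moment, N m; "gripper_width": finger opening in mm; "grip_force": force on a finger pad.
Only numpy, scipy, OpenCV 4.12 (cv2) and the standard library are available. Lean on these libraries where they do the work, as an engineer would, in place of code of your own. Each camera call takes 0.05 s, during which the arm holds its last target. There are 200 camera calls.

## Task

Put the yellow-capped bottle back into its place in the grey reagent tray by fingertip pushes alone, lifting and tipping nothing: first run a fingertip along the rail against the keeper bar's orange tab, counting gaps from the left, until the first three gaps stand open and the fourth is still barred. Then push the bottle across the apron into the third gap, right behind the rail, and push the tab back left until the bar is fully home and bars every gap. Leave the other bottles in their gaps and everything else on the worktop where it stands.

Things in the scene. Friction and masses are not known exactly. Their poses are not given: they have to be found in the camera images.
- rack: Grey reagent tray, fixed, 174 mm deep (x) by 200 mm wide (y). Origin: on the worktop, mid-width, under the front face of the keeper bar; +x to the back (away from the robot), +y left, z up. Floor 5 mm thick: bottles on it stand at z = 5 mm. Gap centres from the left at y = +76, +38, 0, -38, -76 mm. Red bottle in gap 1, blue and white in 4 and 5; gaps 2 and 3 empty.
- rack_apron (a point): Centre of the flat drip apron in front of the rail, on its surface (rack x = -65, y = 0, z = 5 mm). The apron runs from rack x = -131 to 0 mm and y = -95 to +95 mm, level with the gaps' floor; 12 mm high lips, 4 to 5 mm thick, stand along its front and sides.
- rack_gap1 (a point): Mouth of the first (leftmost) gap, on the tray floor at the bar's front face (rack x = 0, y = +76, z = 5 mm). Five gaps, pitch 38 mm towards rack -y, 34 mm clear; dividers 4 mm thick with fronts at rack x = 6 mm, 41 mm high; back board face at x = 35 mm, 54 mm high. Black guides (31 mm high, x = -5 to 9 mm) stand outside the outer gaps at y = +-95 to 103 mm.
- keeper (a joint): Slide of the keeper bar (aluminium, 204 x 4 x 19 mm, rack x = 0 to 4 mm) along the rail before the gaps, in m. 0: home at the left stop, all five gaps barred; grows as it slides right (rack -y), end stop 0.165. Its left end is at rack y = 0.095 - j: gap 3 is open from j = 0.114, gap 4 counts as unbarred beyond 0.140. About 1.2 N friction; stays where left. Starts at 0 to 0.02.
- keeper_tab (a point): Centre of the bar's orange finger tab: an upright blade 7 mm thick along the rail, standing out 21 mm in front of the bar (rack x = -21 to 0 mm), 7 to 41 mm over the worktop. Moves with the bar: at joint value j it is at rack x = -11 mm, y = 0.057 - j, and so 38 mm right of the bar's left end. Push its left face to open, its right face to close.
- yellow_bottle: White round dropper bottle with a yellow cap, 27 mm diameter, 58 mm high, 18 to 35 g, loose; cylindrical up to 40 mm over its foot. Origin: centre of its foot, z up. Starts upright on the apron, its axis 55 to 80 mm in front of the bar. Home in a gap behind the bar its axis is at rack x = 17.5 to 21.5 mm. Pushed above 15 mm it may tip: push low.
- red_bottle: Same bottle with a red cap, loose, in gap 1. Origin at the centre of its foot. To be left in its gap.
- blue_bottle: Same bottle with a blue cap, loose, in gap 4 (or 5). Origin at the centre of its foot. To be left in its gap.
- white_bottle: Same bottle with a white cap, loose, in gap 5 (or 4). Origin at the centre of its foot. To be left in its gap.
- green_bottle: Same bottle with a green cap, loose, standing in use near the open test case to the left of the tray. Origin at its foot. To be left alone.
- colour_block: White colour comparator block, 96 x 32 x 22 mm, loose, by the test case at the left. Origin at the centre of its underside. To be left alone.
- sample_bottle: White sample bottle with red screw cap, 60 mm diameter, 114 mm high, loose, standing to the right of the tray. Origin at its foot. To be left alone.
- tape: Roll of masking tape, 79 mm diameter, 19 mm high, loose, lying left of the tray's apron. Origin at the centre of its underside. To be left alone.

How it is judged (in metres and radians):
On the way, in this order (a step that is already met when the one before it is completed fails the run):
1. the keeper bar has been run along the rail until three gaps are open and the fourth is still barred (value of joint keeper between 0.11 and 0.14 m), for 0.2 s.
2. the yellow-capped bottle stands in the third gap, right behind the rail, with the bar still open (x of yellow_bottle in the frame of rack above 0.0165 m and y of yellow_bottle in the frame of rack between -0.008 and 0.008 m and angle between yellow_bottle's own z axis and vertical below 0.15 rad and value of joint keeper above 0.09 m), for 0.2 s.
At the end, for the whole second after the job is handed in: Keeper bar home (joint under 5 mm); yellow-capped bottle at rest, upright (0.15 rad), in the third gap (within 8 mm of its centre line) and behind the bar (centre over 16.5 mm behind the bar's front face); red, blue and white bottles still in their gaps (moved under 12 mm) (value of joint keeper below 0.005 m and x of yellow_bottle in the frame of rack above 0.0165 m and y of yellow_bottle in the frame of rack between -0.008 and 0.008 m and height (world z) of yellow_bottle below 0.01 m and angle between yellow_bottle's own z axis and vertical below 0.15 rad and linear speed of yellow_bottle below 0.02 m/s and distance of each of red_bottle, blue_bottle, white_bottle from where it was at the start of the episode below 0.012 m); the robot touches nothing.
It fails at once if a bottle of the tray is lifted (height (world z) of any of yellow_bottle, red_bottle, blue_bottle, white_bottle above 0.013 m).
It fails at once if a bottle is tipped over (angle between any of yellow_bottle, red_bottle, blue_bottle, white_bottle's own z axis and vertical above 0.5 rad).
It fails at once if the arm or the gripper's body, not the fingers, pushes the tray, its bar or the bottle (contact force between the arm and rack above 2 N or contact force between the arm and yellow_bottle above 0.5 N).
It fails at once if the fourth gap is unbarred (value of joint keeper above 0.148 m).
It fails at once if something else on the worktop is disturbed (distance of any of green_bottle, colour_block, sample_bottle, tape from where it was at the start of the episode above 0.02 m).
It also fails if it takes over 64 s, if anything falls off the work surface, if the arm or the gripper's body presses on something with over 40 N, if the wrist force passes 120 N, or if a joint passes its speed limit or range.

## Working session

There is one attempt and no reset: what is moved stays moved. The work goes in short steps, Python scripts to look and compute and a tool call to move; the robot and the scene stay as the last step left them, time stands still between calls to the robot, and variables do not carry over. Pictures are saved under pics/ and viewed, at most 10 in all, crops included, and the job is handed in when it is done.

Besides the shell and the picture viewer there is one more tool, called after "Call:" by a JSON object that holds its "method" and its "body", one argument or row to a line. jog_arm: Moves the arm, as the interface text tells. Its arguments: {"type":"object","properties":{"slide":{"type":"array"},"rotation":{"type":"array"},"hand":{"type":"array"},"force":{"type":"number"}},"required":["slide","rotation","hand"]}

```bash
mkdir -p pics
cat > h.py <<'E'
import numpy as np, cv2
from bench import monitor, imaging
def ray(c,uv):
    p=cv2.undistortPoints(np.array([[uv]],float),np.array(c["K"],float),np.array(c["dist_coeffs"],float))[0,0]
    R=np.array(c["R"]);t=np.array(c["t"]).ravel()
    return -R.T@t, R.T@np.array([p[0],p[1],1.])
def onz(c,uv,z):
    o,d=ray(c,uv); return o+d*(z-o[2])/d[2]
def cloud(c,dep):
    v,u=np.mgrid[0:400,0:640]
    p=cv2.undistortPoints(np.stack([u.ravel(),v.ravel()],1)[:,None].astype(float),np.array(c["K"],float),np.array(c["dist_coeffs"],float))[:,0]
    X=np.c_[p,np.ones(len(p))]*dep.reshape(-1,1)
    return ((X-np.array(c["t"]).ravel())@np.array(c["R"])).reshape(400,640,3)
E
python3 - <<'E'
from h import *
s=monitor.get_obs();print(s)
for n in("scene","top"):
    im,d=imaging.get_image(n);cv2.imwrite(f"pics/{n}0.png",im);np.save(f"{n}0.npy",d)
    c=imaging.get_calibration(n);print(n,np.round(-np.array(c["R"]).T@np.array(c["t"]).ravel()))
E
```

```text
{'time_s': 0.0, 'qpos': array([-1.34015951,  0.33388853,  0.03990645,  1.46627037, -0.01340019,
        1.34327115, -0.05850543]), 'qd': array([-0.00110143,  0.0008461 ,  0.00069508, -0.00026259,  0.00219387,
        0.00242769, -0.00019867]), 'joint_efforts': array([-3.62943774e-04, -6.58549976e+01,  1.36537213e+00, -4.05560160e+01,
        1.67235662e-02,  1.29744885e-02,  1.44405925e-05]), 'ee_pos': array([210.42926282, 614.52579703, 230.43660868]), 'ee_rot': array([-3.14002587e+00,  1.16782627e-04,  2.81170239e+00]), 'wrist_force': array([ 0.12344124, -0.03210371,  0.45646436]), 'moment': array([-0.02638806, -0.04695766, -0.01048783]), 'grip_force': 0.0, 'gripper_width': 85.58441805153085}
scene [-235.  726.  748.]
top [ 397.  -60. 1151.]
```

View pics/top0.png

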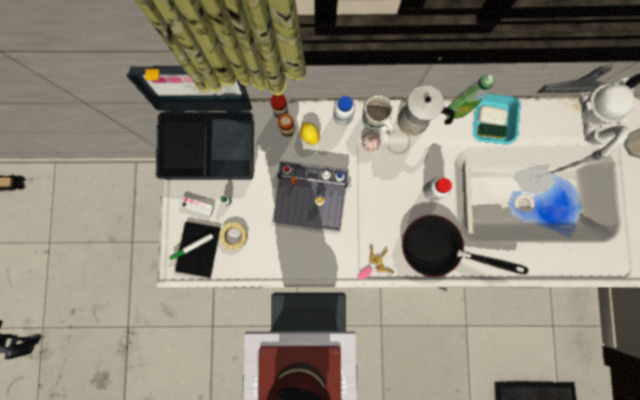

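View pics/scene0.png

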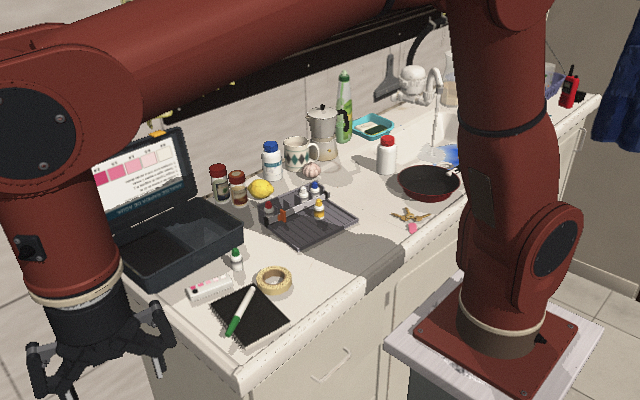

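The top view shows the tray at about (313,195), turned slightly. The red cap is at (287,169), the orange tab at (293,181), the yellow cap at (320,201), the blue and white caps at (340,175) and (326,174), the tape at (233,235) and the sample bottle at (440,187). The scene view agrees with this. I'll get rough positions here, then refine them with the wrist camera.

Run:
```python
from h import *
im=cv2.imread("pics/top0.png");d=np.load("top0.npy");c=imaging.get_calibration("top");P=cloud(c,d)
print(c["K"])
for n,uv,z in [("red",(287,169),58),("tab",(293,181),41),("yel",(320,201),63),("blue",(340,175),63),("white",(326,174),63),("FL",(275,224),12),("FR",(338,230),12),("BL",(283,163),54),("BR",(349,172),54),("tape",(233,235),19),("sample",(442,186),114),("green",(224,200),60)]:
    print(n,onz(c,uv,z).round(),P[uv[1],uv[0]].round())
cv2.imwrite("pics/topc.png",cv2.resize(im[140:250,200:370],None,fx=4.5,fy=4.5,interpolation=cv2.INTER_CUBIC))
w,_=imaging.get_image("wrist");cv2.imwrite("pics/w0.png",w)
cw=imaging.get_calibration("wrist");s=monitor.get_obs()
print(cw["K"],np.array(cw["R"]).round(3),(-np.array(cw["R"]).T@np.array(cw["t"]).ravel()).round(),s["ee_pos"])
```

```text
[[392.49202382   0.         316.6347141 ]
 [  0.         392.49202382 201.66771872]
 [  0.           0.           1.        ]]
red [612.  31.  58.] [613.  31.  57.]
tab [581.  15.  41.] [582.  15.  36.]
yel [520. -62.  63.] [521. -62.  58.]
blue [ 593. -118.   63.] [ 594. -119.   61.]
white [596. -79.  63.] [597. -79.  61.]
FL [459.  69.  12.] [460.  70.  -0.]
FR [ 441. -114.   12.] [ 441. -114.   10.]
BL [631.  43.  54.] [632.  43.  46.]
BR [ 604. -145.   54.] [ 614. -149.   -3.]
tape [428. 189.  19.] [429. 193.  -1.]
sample [ 553. -386.  114.] [ 554. -389.  106.]
green [525. 207.  60.] [526. 209.  51.]
[[322.47417911   0.         317.606624  ]
 [  0.         322.47417911 201.45016783]
 [  0.           0.           1.        ]] [[ 0.324  0.946 -0.003]
 [ 0.907 -0.309  0.287]
 [ 0.271 -0.095 -0.958]] [142. 639. 374.] [210.39822191 614.66298968 230.67564342]
```

View pics/topc.png

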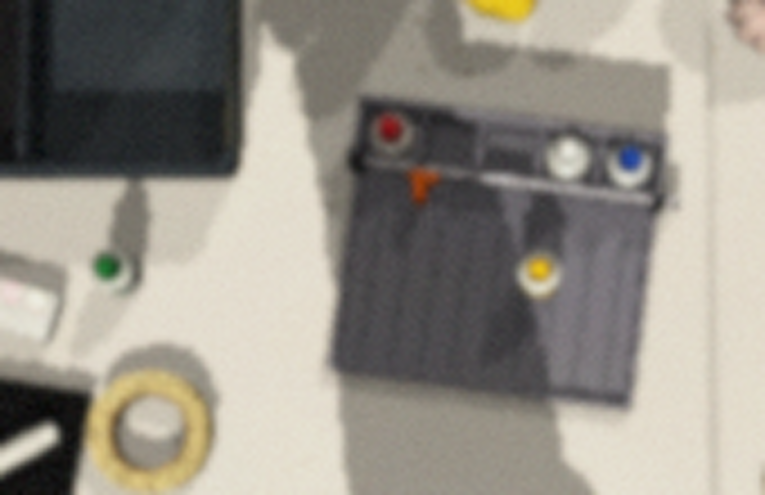

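Call:
{"method": "jog_arm", "body": {
  "slide": [
    [0.22, -0.25, 0.03],
    [0.22, -0.25, 0.03],
    [0.22, -0.25, 0.03],
    [0.22, -0.25, 0.03],
    [0.22, -0.25, 0.03],
    [0.22, -0.25, 0.03],
    [0.22, -0.25, 0.03],
    [0.22, -0.25, 0.03],
    [0.26, -0.4, 0.0],
    [0.26, -0.5, -0.0],
    [0.26, -0.6, -0.0],
    [0.26, -0.66, -0.0]
  ],
  "rotation": [
    [0, 0, 6],
    [0, 0, 12],
    [0, 0, 12],
    [0, 0, 12],
    [0, 0, 12],
    [0, 0, 12],
    [0, 0, 12],
    [0, 0, 12],
    [0, 0, 12],
    [0, 0, 12],
    [0, 0, 12],
    [0, 0, 12]
  ],
  "hand": [0, 0, 0, 0, 0, 0, 0, 0, 0, 0, 0, 0]
}}

```text
time_s: 1.15
ee_pos: [452.8, 200.0, 243.6]
ee_rot: [-3.141, -0.001, 3.021]
wrist_force: [0.5, 0.1, 0.6]
gripper_width: 0.1
grip_force: 0.0
```

Next I'll go to about (480,-45,150).

Call:
{"method": "jog_arm", "body": {
  "slide": [
    [0.02, -0.25, 0],
    [0.02, -0.25, 0],
    [0.02, -0.25, 0],
    [0.02, -0.25, 0],
    [0.02, -0.25, 0],
    [0.02, -0.25, -0.09],
    [0.02, -0.25, -0.09],
    [0.02, -0.25, -0.09],
    [0.02, -0.25, -0.09],
    [0.02, -0.25, -0.09],
    [0.02, -0.25, -0.09]
  ],
  "rotation": [
    [0, 0, 0],
    [0, 0, 0],
    [0, 0, 0],
    [0, 0, 0],
    [0, 0, 0],
    [0, 0, 0],
    [0, 0, 0],
    [0, 0, 0],
    [0, 0, 0],
    [0, 0, 0],
    [0, 0, 0]
  ],
  "hand": [0, 0, 0, 0, 0, 0, 0, 0, 0, 0, 0]
}}

```text
time_s: 2.07
ee_pos: [473.8, -46.9, 155.5]
ee_rot: [3.141, 0.001, 3.022]
wrist_force: [0.1, -0.4, 0.5]
gripper_width: -0.1
grip_force: 0.0
```

Run:
```python
from h import *
print(monitor.get_obs()["ee_pos"])
w,d=imaging.get_image("wrist");c=imaging.get_calibration("wrist");cv2.imwrite("pics/w1.png",w);np.save("w1.npy",d)
import pickle;pickle.dump(c,open("w1.pkl","wb"))
```

```text
[473.79404199 -46.89296784 155.47952497]
```

View pics/w1.png

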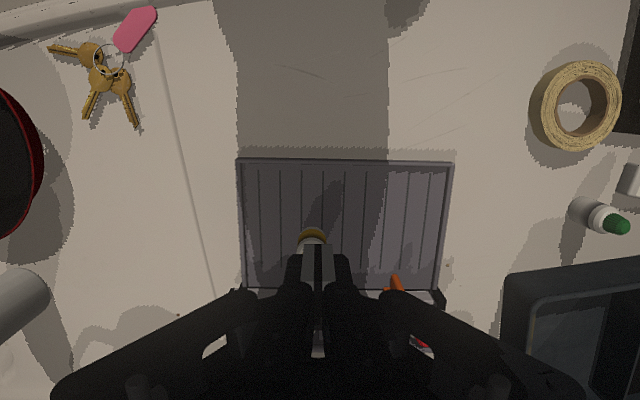

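The wrist picture is upside down, with the robot side at the top. The tray's front corners are at (237,158) and (452,162), the tab at (397,283), and the bottle at (312,235) is partly hidden by the fingers. I'll shift forward for a clear view.

Call:
{"method": "jog_arm", "body": {
  "slide": [
    [0.03, 0, 0],
    [0.06, 0, 0],
    [0.08, 0, 0],
    [0.08, 0, 0],
    [0.08, 0, 0]
  ],
  "rotation": [
    [0, 0, 0],
    [0, 0, 0],
    [0, 0, 0],
    [0, 0, 0],
    [0, 0, 0]
  ],
  "hand": [0, 0, 0, 0, 0]
}}

```text
time_s: 2.53
ee_pos: [554.2, -46.8, 155.0]
ee_rot: [-3.141, 0.001, 3.023]
wrist_force: [-0.2, 0.4, -0.1]
gripper_width: -0.2
grip_force: 0.0
```

Run:
```python
from h import *
print(monitor.get_obs()["ee_pos"])
w,d=imaging.get_image("wrist");c=imaging.get_calibration("wrist");cv2.imwrite("pics/w2.png",w);np.save("w2.npy",d)
import pickle;pickle.dump(c,open("w2.pkl","wb"))
cv2.imwrite("pics/w2c.png",cv2.resize(w[40:260,200:480],None,fx=2.7,fy=2.7,interpolation=cv2.INTER_CUBIC))
```

```text
[554.15780538 -46.77366932 155.03118323]
```

View pics/w2c.png

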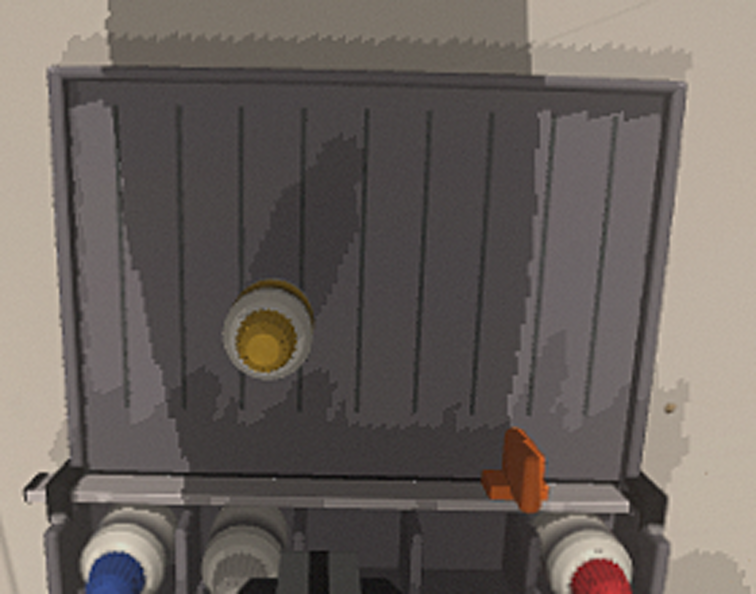

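The crop is clear. The front lip corners are at full-frame (218,65) and (454,72), the bottle's shoulder circle at (299,163), the cap top at (298,170) and the tab top at about (394,205). The bar runs at row 218–221 from column 227 to 432.

```bash
cat > rk.py <<'E'
from h import *
import pickle
c=pickle.load(open("w2.pkl","rb"))
f=lambda X,Y,z:onz(c,(X/2.7+200-.3,Y/2.7+40-.3),z)
R_=f(49,67,12);L_=f(686,86,12)
y=(L_-R_)[:2];W=np.linalg.norm(y);y/=W;x=np.array([y[1],-y[0]]);O=((R_+L_)/2)[:2]+135*x
rk=lambda p:np.array([x@(p[:2]-O),y@(p[:2]-O),p[2]])
E
python3 - <<'E'
from rk import *
print("W",W,"yaw",np.arctan2(x[1],x[0]),"O",O)
P=cloud(c,np.load("w2.npy"))
for n,a in dict(barR=(72,480,22),barL=(628,490,22),tabtip=(511,430,41),tabtip2=(524,432,41),captop=(265,350,63),shoulder=(268,335,46),foot_front=(272,281,5),redcap=(600,575,63)).items():
    p=f(*a);u=int(a[0]/2.7+200),int(a[1]/2.7+40);print(n,p.round(1),rk(p).round(1),"depth",rk(P[u[1],u[0]]).round(1))
w=cv2.imread("pics/w2.png");hsv=cv2.cvtColor(w,cv2.COLOR_BGR2HSV)
m=cv2.inRange(hsv,(3,170,80),(14,255,255))>0; m[:190]=0;m[235:]=0;m[:,:375]=0;m[:,:]&=True;m[:,405:]=0
q=np.array([rk(p) for p in P[m]]);print("tab n",len(q),np.percentile(q,[2,50,98],axis=0).round(1)); 
hi=q[q[:,2]>36];print("tab top",np.percentile(hi,[5,50,95],axis=0).round(1))
# bottle points
q=np.apply_along_axis(rk,2,P);b=(np.abs(q[...,0]+64)<30)&(np.abs(q[...,1]+25)<25)&(q[...,2]>15)
for lo,h2 in((15,40),(40,50),(56,70)):
    s=q[b&(q[...,2]>lo)&(q[...,2]<h2)];print(lo,len(s),np.percentile(s,[2,50,98],axis=0).round(1) if len(s) else "")
E
```

```text
W 198.48716144206458 yaw -0.1443968673087994 O [585.47357028 -38.38863708]
barR [ 568.5 -132.7   22. ] [ -3.2 -95.8  22. ] depth [ -5.  -95.   25.7]
barL [594.5  54.2  22. ] [-4.4 93.  22. ] depth [-1.  96.5 12.1]
tabtip [562.5  11.9  41. ] [-30.   46.4  41. ] depth [-21.6  53.4  11.8]
tabtip2 [563.6  15.8  41. ] [-29.4  50.5  41. ] depth [-21.7  57.3  15.2]
captop [524.7 -58.2  63. ] [-57.3 -28.4  63. ] depth [-57.6 -28.2  63.4]
shoulder [523.5 -58.2  46. ] [-58.5 -28.5  46. ] depth [-61.4 -27.5  63.6]
foot_front [512.5 -57.7   5. ] [-69.5 -29.6   5. ] depth [-71.2 -29.2  21.6]
redcap [603.9  31.8  63. ] [ 8.1 72.1 63. ] depth [11.3 75.  55. ]
tab n 340 [[-22.3  45.6  12.4]
 [-10.9  52.4  37.7]
 [ -1.9  63.3  42.9]]
tab top [[-21.4  51.6  38.6]
 [-12.9  54.1  41.5]
 [ -4.6  57.2  42.9]]
15 108 [[-71.2 -39.   15.7]
 [-69.7 -25.2  28.8]
 [-61.3 -16.   39.5]]
40 497 [[-70.4 -41.5  40.6]
 [-62.  -27.8  44.6]
 [-45.5 -16.6  48.8]]
56 314 [[-64.7 -35.8  56.6]
 [-58.4 -29.   61.7]
 [-51.5 -22.4  64.2]]
```

Call:
{"method": "jog_arm", "body": {
  "slide": [
    [0.01, 0.03, 0],
    [0.02, 0.06, 0],
    [0.027, 0.092, 0],
    [0.027, 0.092, 0],
    [0.027, 0.092, -0.03],
    [0.027, 0.092, -0.06],
    [0.027, 0.092, -0.09],
    [0.027, 0.092, -0.11],
    [0.027, 0.092, -0.125],
    [0.027, 0.092, -0.137],
    [0.027, 0.092, -0.137]
  ],
  "rotation": [
    [0, 0, -1.3],
    [0, 0, -1.3],
    [0, 0, -1.3],
    [0, 0, -1.3],
    [0, 0, -1.3],
    [0, 0, -1.3],
    [0, 0, -1.3],
    [0, 0, -1.3],
    [0, 0, -1.3],
    [0, 0, -1.3],
    [0, 0, -1.3]
  ],
  "hand": [0, 0, 0, 0, 0, 0, 0, 0, 0, 0, 0]
}}

```text
time_s: 3.5
ee_pos: [578.1, 44.4, 15.6]
ee_rot: [-3.141, -0.003, 2.999]
wrist_force: [-1.1, -0.2, -0.3]
gripper_width: 0.1
grip_force: 0.0
```

Call:
{"method": "jog_arm", "body": {
  "slide": [
    [-0.001, -0.008, 0.001],
    [-0.0023, -0.016, 0.001],
    [-0.0034, -0.024, 0.001],
    [-0.005, -0.035, 0.001],
    [-0.0066, -0.046, 0.001],
    [-0.0083, -0.058, 0.001],
    [-0.01, -0.07, 0.001],
    [-0.0117, -0.082, 0.001],
    [-0.0134, -0.094, 0.001],
    [-0.0149, -0.104, 0.001],
    [-0.016, -0.112, 0.001],
    [-0.0169, -0.118, 0.001]
  ],
  "rotation": [
    [0, 0, 0],
    [0, 0, 0],
    [0, 0, 0],
    [0, 0, 0],
    [0, 0, 0],
    [0, 0, 0],
    [0, 0, 0],
    [0, 0, 0],
    [0, 0, 0],
    [0, 0, 0],
    [0, 0, 0],
    [0, 0, 0]
  ],
  "hand": [0, 0, 0, 0, 0, 0, 0, 0, 0, 0, 0, 0]
}}

```text
time_s: 4.5
ee_pos: [562.8, -75.2, 18.1]
ee_rot: [-3.141, -0.0, 2.998]
wrist_force: [1.5, 0.9, 1.3]
gripper_width: -0.2
grip_force: 0.9
```

```bash
cat > tab.py <<'E'
from rk import *
def look(name):
    w,d=imaging.get_image("wrist");cw=imaging.get_calibration("wrist");cv2.imwrite(f"pics/{name}.png",w)
    Q=(cloud(cw,d)[...,:2]-O)@np.array([x,y]).T;Z=cloud(cw,d)[...,2]
    return w,np.dstack([Q,Z])
def tab(w,Q):
    h=cv2.cvtColor(w,cv2.COLOR_BGR2HSV);m=(cv2.inRange(h,(3,170,60),(14,255,255))>0)&(abs(Q[...,0]+12)<16)&(Q[...,2]>30)&(Q[...,2]<48)
    return m.sum(),np.percentile(Q[m],[3,50,97],axis=0).round(1) if m.sum() else None
def yel(w,Q):
    h=cv2.cvtColor(w,cv2.COLOR_BGR2HSV);m=(cv2.inRange(h,(17,120,60),(33,255,255))>0)&(abs(Q[...,1])<100)&(abs(Q[...,0]+50)<90)&(Q[...,2]>52)&(Q[...,2]<70)
    return m.sum(),np.percentile(Q[m],[3,50,97],axis=0).round(1) if m.sum() else None
E
python3 - <<'E'
from tab import *
s=monitor.get_obs();print(s["ee_pos"],rk(s["ee_pos"]),s["wrist_force"])
w,Q=look("w3");print(tab(w,Q),yel(w,Q))
w,d=imaging.get_image("top");c2=imaging.get_calibration("top");P=cloud(c2,d);Q=np.dstack([(P[...,:2]-O)@np.array([x,y]).T,P[...,2]])
print("top",tab(w,Q),yel(w,Q));cv2.imwrite("pics/t3.png",w)
E
```

```text
[562.75861607 -75.17069877  18.12238854] [-17.18577998 -39.66784811  18.12238854] [1.47685485 0.91678618 1.26141857]
(np.int64(327), array([[-21.1, -60.8,  31.2],
       [-20. , -58.2,  40.5],
       [-13.3, -55.1,  42.8]])) (np.int64(1777), array([[-64.2, -36.5,  53.1],
       [-58.9, -30.1,  61.5],
       [-51.5, -23.1,  63.9]]))
top (np.int64(0), None) (np.int64(0), None)
```

Call:
{"method": "jog_arm", "body": {
  "slide": [
    [-0.0005, -0.003, 0],
    [-0.001, -0.006, 0],
    [-0.0013, -0.009, 0],
    [-0.0013, -0.009, 0],
    [-0.0013, -0.009, 0],
    [0.0, 0.0, 0]
  ],
  "rotation": [
    [0, 0, 0],
    [0, 0, 0],
    [0, 0, 0],
    [0, 0, 0],
    [0, 0, 0],
    [0, 0, 0]
  ],
  "hand": [0, 0, 0, 0, 0, 0]
}}

```text
time_s: 5.1
ee_pos: [562.8, -75.5, 18.3]
ee_rot: [-3.14, 0.0, 2.996]
wrist_force: [-0.4, 0.7, 0.0]
gripper_width: 0.2
grip_force: 0.0
```

Run:
```python
from tab import *
s=monitor.get_obs();print(s["ee_pos"],rk(s["ee_pos"]),s["wrist_force"])
w,Q=look("w4");print(tab(w,Q),yel(w,Q))
```

```text
[562.81155402 -75.53850951  18.32953719] [-17.08046662 -40.02421346  18.32953719] [-0.44721341  0.6821335   0.00884788]
(np.int64(524), array([[-20.7, -63.4,  31.1],
       [-17.7, -59.9,  40.3],
       [ -9.8, -57.6,  42.7]])) (np.int64(1780), array([[-63.9, -32.1,  52.9],
       [-58.7, -25.6,  61.3],
       [-51.3, -18.7,  63.8]]))
```

Call:
{"method": "jog_arm", "body": {
  "slide": [
    [0, 0, 0.03],
    [0, 0, 0.06],
    [-0.01, -0.005, 0.08],
    [-0.03, -0.012, 0.08],
    [-0.044, -0.019, 0.08],
    [-0.044, -0.019, 0.08],
    [-0.044, -0.019, 0.08],
    [-0.044, -0.019, 0.08],
    [-0.044, -0.019, 0.08]
  ],
  "rotation": [
    [0, 0, 0],
    [0, 0, 0],
    [3, -0.4, 0],
    [6, -0.9, 0],
    [6, -0.9, 0],
    [6, -0.9, 0],
    [6, -0.9, 0],
    [6, -0.9, 0],
    [6, -0.9, 0]
  ],
  "hand": [0, 0, 0, 0, 0, 0, 0, 0, 0]
}}

```text
time_s: 5.9
ee_pos: [519.8, -91.6, 98.1]
ee_rot: [3.036, 0.001, 3.0]
wrist_force: [-0.4, 0.3, -0.1]
gripper_width: -0.0
grip_force: 0.0
```

Run:
```python
from tab import *
s=monitor.get_obs();print(s["ee_pos"],rk(s["ee_pos"]),s["ee_rot"])
w,Q=look("w5");print(tab(w,Q),yel(w,Q))
```

```text
[519.80530284 -91.64401679  98.12773606] [-57.32163469 -62.15051902  98.12773606] [3.03590047e+00 7.39151883e-04 3.00028020e+00]
(np.int64(0), None) (np.int64(546), array([[-64.2, -36.2,  53. ],
       [-59.1, -30.3,  60.9],
       [-51.7, -23.1,  63.9]]))
```

Call:
{"method": "jog_arm", "body": {
  "slide": [
    [0, -0.003, -0.03],
    [0, -0.003, -0.06],
    [0, -0.003, -0.075],
    [0, -0.003, -0.083],
    [0, -0.003, -0.087],
    [0, -0.003, -0.087]
  ],
  "rotation": [
    [0, 0, 0],
    [0, 0, 0],
    [0, 0, 0],
    [0, 0, 0],
    [0, 0, 0],
    [0, 0, 0]
  ],
  "hand": [0, 0, 0, 0, 0, 0]
}}

```text
time_s: 6.45
ee_pos: [519.2, -95.5, 10.8]
ee_rot: [3.036, -0.0, 2.999]
wrist_force: [-0.7, -0.6, -0.6]
gripper_width: -0.1
grip_force: 0.0
```

Call:
{"method": "jog_arm", "body": {
  "slide": [
    [0.0004, 0.003, 0],
    [0.001, 0.007, 0],
    [0.0016, 0.011, 0],
    [0.0022, 0.015, 0],
    [0.0028, 0.019, 0],
    [0.0034, 0.023, 0],
    [0.004, 0.027, 0],
    [0.0045, 0.031, 0],
    [0.005, 0.034, 0],
    [0.0053, 0.036, 0],
    [0.0054, 0.037, 0],
    [0.0054, 0.0375, 0]
  ],
  "rotation": [
    [0, 0, 0],
    [0, 0, 0],
    [0, 0, 0],
    [0, 0, 0],
    [0, 0, 0],
    [0, 0, 0],
    [0, 0, 0],
    [0, 0, 0],
    [0, 0, 0],
    [0, 0, 0],
    [0, 0, 0],
    [0, 0, 0]
  ],
  "hand": [0, 0, 0, 0, 0, 0, 0, 0, 0, 0, 0, 0]
}}

```text
time_s: 7.45
ee_pos: [524.5, -58.1, 11.2]
ee_rot: [3.036, 0.001, 2.999]
wrist_force: [-0.1, -1.2, -0.0]
gripper_width: -0.2
grip_force: 0.5
```

Call:
{"method": "jog_arm", "body": {
  "slide": [
    [0, 0, 0],
    [-0.001, -0.008, 0.005],
    [-0.002, -0.014, 0.03],
    [-0.02, -0.014, 0.06],
    [-0.04, -0.014, 0.09],
    [-0.04, 0.0, 0.09],
    [-0.04, 0.0, 0.09],
    [-0.04, 0.0, 0.09],
    [-0.04, 0.0, 0.09],
    [-0.04, 0.0, 0.09]
  ],
  "rotation": [
    [0, 0, 0],
    [0, 0, 0],
    [0, 0, 0],
    [-6, 0.9, 0],
    [-6, 0.9, 0],
    [-6, 0.9, 0],
    [-6, 0.9, 0],
    [-6, 0.9, 0],
    [-6, 0.9, 0],
    [-6, 0.9, 0]
  ],
  "hand": [0, 0, 0, 0, 0, 0, 0, 0, 0, 0]
}}

```text
time_s: 8.28
ee_pos: [484.0, -59.3, 100.3]
ee_rot: [-3.14, -0.002, 2.997]
wrist_force: [0.5, -0.5, 0.5]
gripper_width: -0.1
grip_force: 0.0
```

Run:
```python
from tab import *
s=monitor.get_obs();print(s["ee_pos"],rk(s["ee_pos"]),s["ee_rot"])
w,Q=look("w6");print(tab(w,Q),yel(w,Q))
w,Q=look("w6");print(tab(w,Q),yel(w,Q))
```

```text
[484.04288247 -59.31442554 100.28500882] [-97.36395698 -35.30344084 100.28500882] [-3.14036658e+00 -1.66177518e-03  2.99736615e+00]
(np.int64(0), None) (np.int64(396), array([[-65. , -11.6,  52.7],
       [-61.7,  -5.7,  60.7],
       [-54.6,   0.4,  64. ]]))
(np.int64(0), None) (np.int64(405), array([[-65. , -11.7,  52.6],
       [-61.9,  -5.5,  60.7],
       [-54.5,   0.5,  63.8]]))
```

View pics/w6.png

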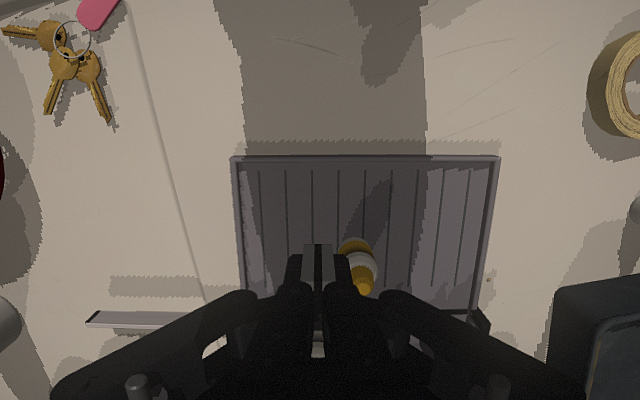

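The bottle stands upright near (358,265), at rack about (-60,-4). The bar is open to the right. I'll set up a slightly open finger cradle behind the bottle, with the tips leading.

Call:
{"method": "jog_arm", "body": {
  "slide": [
    [0.003, 0.02, 0],
    [0.0046, 0.032, 0],
    [0.0046, 0.032, 0],
    [0.0046, 0.032, 0],
    [0.0046, 0.032, -0.03],
    [0.0046, 0.032, -0.06],
    [0.0046, 0.032, -0.075],
    [0.0046, 0.032, -0.085],
    [0.0046, 0.032, -0.0895],
    [0.0046, 0.032, -0.0895]
  ],
  "rotation": [
    [-0.86, -5.94, 0],
    [-0.86, -5.94, 0],
    [-0.86, -5.94, 0],
    [-0.86, -5.94, 0],
    [-0.86, -5.94, 0],
    [-0.86, -5.94, 0],
    [-0.86, -5.94, 0],
    [-0.86, -5.94, 0],
    [-0.86, -5.94, 0],
    [-0.86, -5.94, 0]
  ],
  "hand": [0.16, 0.16, 0.16, 0.16, 0.16, 0.16, 0.16, 0.16, 0.16, 0.16]
}}

```text
time_s: 9.22
ee_pos: [489.0, -27.1, 11.2]
ee_rot: [-3.14, 0.104, 2.998]
wrist_force: [0.4, 0.2, 0.5]
gripper_width: 14.1
grip_force: 0.0
```

Run:
```python
from tab import *
s=monitor.get_obs();print(s["ee_pos"],rk(s["ee_pos"]),s["ee_rot"],s["gripper_width"])
w,Q=look("w7");print(tab(w,Q),yel(w,Q))
```

```text
[489.03688569 -27.14575769  11.18146041] [-97.05085674  -2.75094128  11.18146041] [-3.14027289  0.10361312  2.99770667] 14.063453829931074
(np.int64(0), None) (np.int64(0), None)
```

View pics/w7.png

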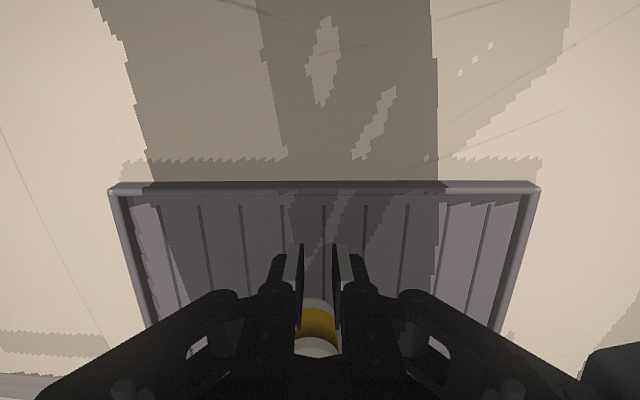

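The bottle is centred between the two tips at (318,320), so I'll push it.

Call:
{"method": "jog_arm", "body": {
  "slide": [
    [0.004, -0.0004, 0],
    [0.009, -0.0008, 0],
    [0.014, -0.0013, 0],
    [0.019, -0.0017, 0],
    [0.024, -0.0022, 0],
    [0.029, -0.0026, 0],
    [0.034, -0.003, 0],
    [0.039, -0.0035, 0],
    [0.044, -0.004, 0],
    [0.049, -0.0044, 0],
    [0.053, -0.0048, 0],
    [0.055, -0.005, 0]
  ],
  "rotation": [
    [0, 0, 0],
    [0, 0, 0],
    [0, 0, 0],
    [0, 0, 0],
    [0, 0, 0],
    [0, 0, 0],
    [0, 0, 0],
    [0, 0, 0],
    [0, 0, 0],
    [0, 0, 0],
    [0, 0, 0],
    [0, 0, 0]
  ],
  "hand": [0.16, 0.16, 0.16, 0.16, 0.16, 0.16, 0.16, 0.16, 0.16, 0.16, 0.16, 0.16]
}}

```text
time_s: 10.27
ee_pos: [544.7, -31.3, 11.7]
ee_rot: [-3.141, 0.105, 2.999]
wrist_force: [-0.2, -0.3, 0.3]
gripper_width: 13.5
grip_force: 0.1
```

Run:
```python
from tab import *
s=monitor.get_obs();print(s["ee_pos"],rk(s["ee_pos"]),s["wrist_force"])
T=imaging.get_image("top");c2=imaging.get_calibration("top");P=cloud(c2,T[1]);Q=np.dstack([(P[...,:2]-O)@np.array([x,y]).T,P[...,2]]);print(yel(T[0],Q),tab(T[0],Q))
A=imaging.get_image("scene")[0];w=imaging.get_image("wrist")[0]
cv2.imwrite("pics/m8.png",np.vstack([cv2.resize(A[160:260,230:390],(640,400),interpolation=cv2.INTER_CUBIC)[:,:],w[200:400]]))
```

```text
[544.74577307 -31.32056057  11.72165945] [-41.321003     1.13396732  11.72165945] [-0.21098593 -0.30163     0.25344887]
(np.int64(0), None) (np.int64(14), array([[-19.1, -69.1,  35. ],
       [-10. , -66.2,  39. ],
       [ -4.5, -63. ,  42.8]]))
```

View pics/m8.png

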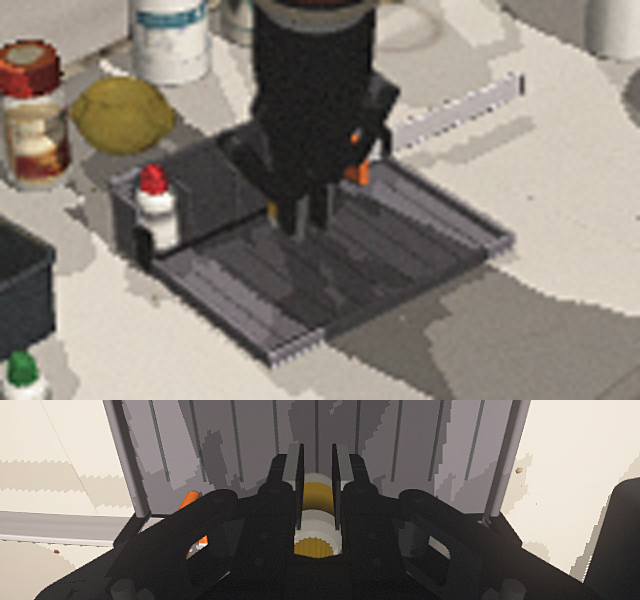

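The bottle is upright and centred in the cradle, and the tab is at about y=-65 (j≈0.122). I'll continue to the gap mouth, then back off and shut the fingers.

Call:
{"method": "jog_arm", "body": {
  "slide": [
    [0.004, -0.0007, 0],
    [0.008, -0.0014, 0],
    [0.012, -0.0022, 0],
    [0.016, -0.0029, 0],
    [0.02, -0.0036, 0],
    [0.024, -0.0044, 0],
    [0.027, -0.005, 0],
    [0.0295, -0.0054, 0],
    [0.0295, -0.0054, 0],
    [0.0295, -0.0054, 0],
    [0.02, -0.0038, 0],
    [0.008, -0.002, 0]
  ],
  "rotation": [
    [0, 0, 0],
    [0, 0, 0],
    [0, 0, 0],
    [0, 0, 0],
    [0, 0, 0],
    [0, 0, 0],
    [0, 0, 0],
    [0, 0, 0],
    [0, 0, 0],
    [0, 0, 0],
    [0, 0, 0],
    [0, 0, 0]
  ],
  "hand": [0.16, 0.16, 0.16, 0.16, 0.16, 0.16, 0.16, 0.16, 0.16, 0.16, 0.16, 0.16]
}}

```text
time_s: 11.42
ee_pos: [551.7, -33.3, 11.6]
ee_rot: [-3.141, 0.105, 2.998]
wrist_force: [-0.8, -1.1, 0.2]
gripper_width: 14.2
grip_force: 0.0
```

Call:
{"method": "jog_arm", "body": {
  "slide": [
    [-0.01, 0.0015, 0],
    [-0.01, 0.0015, 0],
    [-0.01, 0.0015, 0],
    [-0.01, 0.0015, 0],
    [-0.01, 0.0015, 0]
  ],
  "rotation": [
    [0, 0, 0],
    [0, 0, 0],
    [0, 0, 0],
    [0, 0, 0],
    [0, 0, 0]
  ],
  "hand": [0.16, 0, 0, 0, 0]
}}

```text
time_s: 11.83
ee_pos: [542.7, -31.7, 12.0]
ee_rot: [3.142, 0.106, 2.999]
wrist_force: [-1.0, 0.3, 0.1]
gripper_width: -0.1
grip_force: 0.0
```

Run:
```python
from tab import *
s=monitor.get_obs();print(s["ee_pos"],rk(s["ee_pos"]),s["wrist_force"],s["gripper_width"])
T=imaging.get_image("top");c2=imaging.get_calibration("top");P=cloud(c2,T[1]);Q=np.dstack([(P[...,:2]-O)@np.array([x,y]).T,P[...,2]]);print(yel(T[0],Q),tab(T[0],Q))
w,Q=look("w9");print(yel(w,Q))
```

```text
[542.66022221 -31.67750733  11.95313206] [-43.3334862    0.48063376  11.95313206] [-1.03268516  0.2816113   0.07323658] -0.14883432654243248
(np.int64(0), None) (np.int64(15), array([[-19.2, -69. ,  36.6],
       [-10.6, -66.1,  39.4],
       [ -4.6, -63. ,  43.7]]))
(np.int64(19), array([[-41.8,  -1.3,  57.6],
       [-39.3,   2.3,  58.7],
       [-35.8,   2.7,  59.5]]))
```

View pics/w9.png

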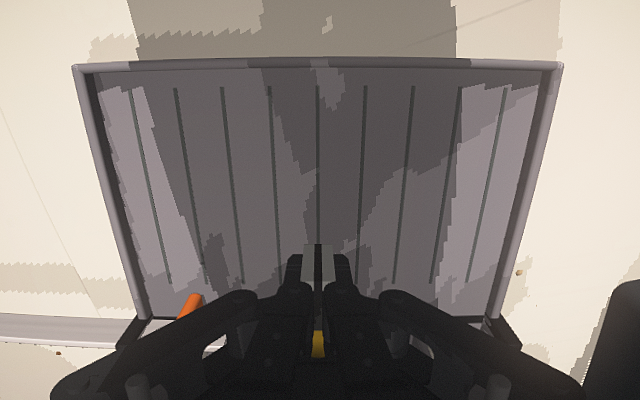

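The bottle's cap shows through the finger slit at (318,345), straight ahead. I'll push on with shut fingers.

Call:
{"method": "jog_arm", "body": {
  "slide": [
    [0.008, -0.0013, -0.001],
    [0.016, -0.0025, -0.001],
    [0.02, -0.0032, -0.001],
    [0.023, -0.0037, -0.001],
    [0.026, -0.0041, -0.001],
    [0.029, -0.0046, -0.001],
    [0.031, -0.005, -0.001],
    [0.033, -0.0053, -0.001],
    [0.035, -0.0056, -0.001],
    [0.036, -0.0058, -0.001],
    [0.036, -0.0058, -0.001],
    [0.036, -0.0058, -0.001]
  ],
  "rotation": [
    [0, 0, 0],
    [0, 0, 0],
    [0, 0, 0],
    [0, 0, 0],
    [0, 0, 0],
    [0, 0, 0],
    [0, 0, 0],
    [0, 0, 0],
    [0, 0, 0],
    [0, 0, 0],
    [0, 0, 0],
    [0, 0, 0]
  ],
  "hand": [0, 0, 0, 0, 0, 0, 0, 0, 0, 0, 0, 0]
}}

```text
time_s: 12.93
ee_pos: [578.0, -37.5, 10.7]
ee_rot: [-3.142, 0.105, 2.999]
wrist_force: [-0.6, -0.0, 0.3]
gripper_width: -0.0
grip_force: 0.0
```

Call:
{"method": "jog_arm", "body": {
  "slide": [
    [0.001, -0.0001, 0],
    [0.002, -0.0003, 0],
    [0.002, -0.0003, 0],
    [0.002, -0.0003, 0]
  ],
  "rotation": [
    [0, 0, 0],
    [0, 0, 0],
    [0, 0, 0],
    [0, 0, 0]
  ],
  "hand": [0, 0, 0, 0]
}}

```text
time_s: 13.27
ee_pos: [580.1, -37.8, 10.7]
ee_rot: [-3.141, 0.105, 2.999]
wrist_force: [0.4, -0.3, -0.7]
gripper_width: 0.3
grip_force: 0.0
```

Call:
{"method": "jog_arm", "body": {
  "slide": [
    [0.001, -0.0001, 0],
    [0.002, -0.0003, 0],
    [0.002, -0.0003, 0],
    [0.002, -0.0003, 0]
  ],
  "rotation": [
    [0, 0, 0],
    [0, 0, 0],
    [0, 0, 0],
    [0, 0, 0]
  ],
  "hand": [0, 0, 0, 0]
}}

```text
time_s: 13.6
ee_pos: [582.2, -38.2, 10.7]
ee_rot: [-3.141, 0.105, 2.998]
wrist_force: [-0.3, 0.9, 0.2]
gripper_width: -0.2
grip_force: 0.0
```

Call:
{"method": "jog_arm", "body": {
  "slide": [
    [0.001, -0.0001, 0],
    [0.001, -0.0001, 0],
    [0.001, -0.0001, 0],
    [0.001, -0.0001, 0]
  ],
  "rotation": [
    [0, 0, 0],
    [0, 0, 0],
    [0, 0, 0],
    [0, 0, 0]
  ],
  "hand": [0, 0, 0, 0]
}}

```text
time_s: 13.93
ee_pos: [582.9, -38.3, 10.6]
ee_rot: [-3.141, 0.104, 2.999]
wrist_force: [-0.6, -0.3, 0.6]
gripper_width: 0.2
grip_force: 0.7
```

Call:
{"method": "jog_arm", "body": {
  "slide": [
    [0.001, -0.0001, 0],
    [0.001, -0.0001, 0],
    [0.001, -0.0001, 0],
    [0.001, -0.0001, 0]
  ],
  "rotation": [
    [0, 0, 0],
    [0, 0, 0],
    [0, 0, 0],
    [0, 0, 0]
  ],
  "hand": [0, 0, 0, 0]
}}

```text
time_s: 14.27
ee_pos: [583.1, -38.3, 10.4]
ee_rot: [-3.142, 0.103, 2.998]
wrist_force: [-5.3, 1.1, 3.8]
gripper_width: -0.1
grip_force: 2.7
```

Call:
{"method": "jog_arm", "body": {
  "slide": [
    [0.001, -0.0001, 0],
    [0.001, -0.0001, 0],
    [0.001, -0.0001, 0],
    [0.001, -0.0001, 0]
  ],
  "rotation": [
    [0, 0, 0],
    [0, 0, 0],
    [0, 0, 0],
    [0, 0, 0]
  ],
  "hand": [0, 0, 0, 0]
}}

```text
time_s: 14.6
ee_pos: [583.2, -38.2, 10.1]
ee_rot: [3.142, 0.101, 2.999]
wrist_force: [-9.2, 1.5, 6.8]
gripper_width: 0.1
grip_force: 4.4
```

The back board is felt (9 N), so the bottle is home. I'll retreat, lift clear and look.

Call:
{"method": "jog_arm", "body": {
  "slide": [
    [-0.003, 0.0004, 0],
    [-0.01, 0.0014, 0],
    [-0.025, 0.0036, 0],
    [-0.04, 0.006, 0.01],
    [-0.04, 0.006, 0.05],
    [-0.04, 0.006, 0.09],
    [-0.04, 0.006, 0.12],
    [-0.04, 0.006, 0.14],
    [-0.01, 0.006, 0.14],
    [-0.01, 0.006, 0.14],
    [-0.01, 0.006, 0.14]
  ],
  "rotation": [
    [0, 0, 0],
    [0, 0, 0],
    [0, 0, 0],
    [0, 0, 0],
    [0.86, 5.94, 0],
    [0.86, 5.94, 0],
    [0.86, 5.94, 0],
    [0.86, 5.94, 0],
    [0.86, 5.94, 0],
    [0.86, 5.94, 0],
    [0.86, 5.94, 0]
  ],
  "hand": [0, 0, 0, 0, 0, 0, 0, 0, 0, 0, 0]
}}

```text
time_s: 15.52
ee_pos: [575.8, -32.3, 150.6]
ee_rot: [-3.141, 0.001, 2.999]
wrist_force: [0.3, 0.1, -0.4]
gripper_width: -0.2
grip_force: 0.0
```

Call:
{"method": "jog_arm", "body": {
  "slide": [
    [0.04, 0.04, 0],
    [0.05, 0.08, 0],
    [0.05, 0.08, 0],
    [0.05, 0.08, 0],
    [0.05, 0.08, 0]
  ],
  "rotation": [
    [0, 0, 0],
    [0, 0, 0],
    [0, 0, 0],
    [0, 0, 0],
    [0, 0, 0]
  ],
  "hand": [0, 0, 0, 0, 0]
}}

```text
time_s: 15.93
ee_pos: [624.2, 48.5, 149.7]
ee_rot: [-3.141, -0.001, 3.001]
wrist_force: [0.6, -1.5, -0.3]
gripper_width: 0.2
grip_force: 0.0
```

Run:
```python
from tab import *
s=monitor.get_obs();print(s["ee_pos"],rk(s["ee_pos"]),s["wrist_force"])
w,Q=look("w10");print(yel(w,Q),tab(w,Q))
T=imaging.get_image("top");c2=imaging.get_calibration("top");P=cloud(c2,T[1]);Q=np.dstack([(P[...,:2]-O)@np.array([x,y]).T,P[...,2]]);print(yel(T[0],Q),tab(T[0],Q))
```

```text
[624.22732195  48.51534527 149.74133365] [ 25.8453358   91.576056   149.74133365] [ 0.58614913 -1.5198478  -0.27985699]
(np.int64(387), array([[13.7, -5.7, 52.7],
       [19.5,  1.1, 60.9],
       [27.3,  6.5, 64.5]])) (np.int64(370), array([[-20.1, -68.3,  30.7],
       [-11.7, -63.3,  40.6],
       [ -2.7, -62.1,  43.6]]))
(np.int64(23), array([[15.4, -7.3, 54.2],
       [20.8, -1.7, 59.8],
       [27. ,  4.7, 62.1]])) (np.int64(14), array([[-18.8, -69.1,  35.4],
       [-10. , -66.2,  39. ],
       [ -4.2, -63. ,  42.5]]))
```

Call:
{"method": "jog_arm", "body": {
  "slide": [
    [-0.02, -0.04, 0],
    [-0.035, -0.08, 0],
    [-0.05, -0.12, 0],
    [-0.0706, -0.1603, 0],
    [-0.0706, -0.1743, 0],
    [-0.0706, -0.1743, 0],
    [-0.0706, -0.1743, -0.04],
    [-0.0706, -0.1743, -0.07],
    [-0.0706, -0.1743, -0.1],
    [-0.0706, -0.1743, -0.12],
    [-0.0706, -0.1743, -0.131],
    [-0.0706, -0.1743, -0.131]
  ],
  "rotation": [
    [0, 0, 0],
    [0, 0, 0],
    [0, 0, 0],
    [0, 0, 0],
    [0, 0, 0],
    [0, 0, 0],
    [0, 0, 0],
    [0, 0, 0],
    [0, 0, 0],
    [0, 0, 0],
    [0, 0, 0],
    [0, 0, 0]
  ],
  "hand": [0, 0, 0, 0, 0, 0, 0, 0, 0, 0, 0, 0]
}}

```text
time_s: 17.03
ee_pos: [552.5, -126.9, 17.7]
ee_rot: [-3.141, -0.004, 2.998]
wrist_force: [-0.9, 0.4, 0.6]
gripper_width: -0.0
grip_force: 0.0
```

Call:
{"method": "jog_arm", "body": {
  "slide": [
    [0.0009, 0.006, 0],
    [0.002, 0.014, 0],
    [0.0035, 0.024, 0],
    [0.005, 0.034, 0],
    [0.0065, 0.045, 0],
    [0.0081, 0.056, 0],
    [0.0097, 0.067, 0],
    [0.0113, 0.078, 0],
    [0.0129, 0.089, 0],
    [0.0145, 0.1, 0],
    [0.016, 0.11, 0],
    [0.017, 0.117, 0]
  ],
  "rotation": [
    [0, 0, 0],
    [0, 0, 0],
    [0, 0, 0],
    [0, 0, 0],
    [0, 0, 0],
    [0, 0, 0],
    [0, 0, 0],
    [0, 0, 0],
    [0, 0, 0],
    [0, 0, 0],
    [0, 0, 0],
    [0, 0, 0]
  ],
  "hand": [0, 0, 0, 0, 0, 0, 0, 0, 0, 0, 0, 0]
}}

```text
time_s: 18.03
ee_pos: [571.6, -8.0, 19.6]
ee_rot: [3.141, -0.0, 3.0]
wrist_force: [0.1, -1.9, 1.6]
gripper_width: 0.2
grip_force: 0.9
```

Call:
{"method": "jog_arm", "body": {
  "slide": [
    [0.0006, 0.004, 0],
    [0.0012, 0.008, 0],
    [0.0016, 0.011, 0],
    [0.0019, 0.013, 0],
    [0.0019, 0.013, 0],
    [0.0019, 0.013, 0]
  ],
  "rotation": [
    [0, 0, 0],
    [0, 0, 0],
    [0, 0, 0],
    [0, 0, 0],
    [0, 0, 0],
    [0, 0, 0]
  ],
  "hand": [0, 0, 0, 0, 0, 0]
}}

```text
time_s: 18.53
ee_pos: [573.3, 3.3, 19.6]
ee_rot: [3.141, -0.0, 2.998]
wrist_force: [-0.4, 0.5, 0.7]
gripper_width: -0.2
grip_force: 0.0
```

Now small steps until the left stop is felt.

Call:
{"method": "jog_arm", "body": {
  "slide": [
    [0.0001, 0.001, 0],
    [0.0003, 0.002, 0],
    [0.0003, 0.002, 0],
    [0.0003, 0.002, 0]
  ],
  "rotation": [
    [0, 0, 0],
    [0, 0, 0],
    [0, 0, 0],
    [0, 0, 0]
  ],
  "hand": [0, 0, 0, 0]
}}

```text
time_s: 18.87
ee_pos: [573.4, 4.3, 19.6]
ee_rot: [-3.141, -0.0, 2.998]
wrist_force: [-2.0, -3.8, 1.3]
gripper_width: -0.0
grip_force: 2.4
```

Call:
{"method": "jog_arm", "body": {
  "slide": [
    [0.0001, 0.001, 0],
    [0.0003, 0.002, 0],
    [0.0003, 0.002, 0],
    [0.0003, 0.002, 0]
  ],
  "rotation": [
    [0, 0, 0],
    [0, 0, 0],
    [0, 0, 0],
    [0, 0, 0]
  ],
  "hand": [0, 0, 0, 0]
}}

```text
time_s: 19.2
ee_pos: [573.4, 4.5, 19.6]
ee_rot: [-3.139, -0.0, 2.996]
wrist_force: [-1.9, -9.9, 2.2]
gripper_width: 0.2
grip_force: 5.3
```

Call:
{"method": "jog_arm", "body": {
  "slide": [
    [0.0001, 0.001, 0],
    [0.0003, 0.002, 0],
    [0.0003, 0.002, 0],
    [0.0003, 0.002, 0]
  ],
  "rotation": [
    [0, 0, 0],
    [0, 0, 0],
    [0, 0, 0],
    [0, 0, 0]
  ],
  "hand": [0, 0, 0, 0]
}}

```text
time_s: 19.53
ee_pos: [573.4, 4.6, 19.6]
ee_rot: [-3.137, -0.001, 2.995]
wrist_force: [-4.0, -16.0, 4.0]
gripper_width: -0.2
grip_force: 7.9
```

The stop is felt (16 N). I'll back off to the right, raise and look.

Call:
{"method": "jog_arm", "body": {
  "slide": [
    [-0.001, -0.007, 0],
    [-0.004, -0.02, 0],
    [-0.01, -0.025, 0.02],
    [-0.01, -0.025, 0.06],
    [-0.01, -0.025, 0.1],
    [-0.01, -0.025, 0.13],
    [0.03, -0.06, 0.13],
    [0.04, -0.1, 0.13],
    [0.04, -0.12, 0.13],
    [0.04, -0.12, 0.13],
    [0.04, -0.12, 0.13]
  ],
  "rotation": [
    [0, 0, 0],
    [0, 0, 0],
    [0, 0, 0],
    [0, 0, 0],
    [0, 0, 0],
    [0, 0, 0],
    [0, 0, 0],
    [0, 0, 0],
    [0, 0, 0],
    [0, 0, 0],
    [0, 0, 0]
  ],
  "hand": [0, 0, 0, 0, 0, 0, 0, 0, 0, 0, 0]
}}

```text
time_s: 20.45
ee_pos: [614.0, -113.5, 149.7]
ee_rot: [-3.141, 0.0, 2.995]
wrist_force: [0.8, 0.7, -0.3]
gripper_width: 0.2
grip_force: 0.0
```

Run:
```python
from tab import *
s=monitor.get_obs();print(s["ee_pos"],rk(s["ee_pos"]),s["wrist_force"])
w,Q=look("w11");print(yel(w,Q),tab(w,Q))
T=imaging.get_image("top");c2=imaging.get_calibration("top");P=cloud(c2,T[1]);Q=np.dstack([(P[...,:2]-O)@np.array([x,y]).T,P[...,2]]);print(yel(T[0],Q),tab(T[0],Q))
cv2.imwrite("pics/m11.png",np.vstack([cv2.resize(T[0][140:250,210:370],(640,300),interpolation=cv2.INTER_CUBIC),w[100:400]]))
```

```text
[ 613.96488063 -113.4976805   149.70212854] [ 39.00265857 -70.22759995 149.70212854] [ 0.75438554  0.6703039  -0.25645499]
(np.int64(370), array([[13.5, -4.9, 52.8],
       [19.3,  0.3, 60.8],
       [26.6,  7.5, 63.8]])) (np.int64(304), array([[-21.1,  55.9,  30.8],
       [-11.7,  57.5,  40.9],
       [ -3.3,  61.7,  43.1]]))
(np.int64(0), None) (np.int64(14), array([[-19.5,  52.7,  34.5],
       [-10.4,  55.2,  39.8],
       [ -4.3,  59. ,  43.4]]))
```

View pics/m11.png

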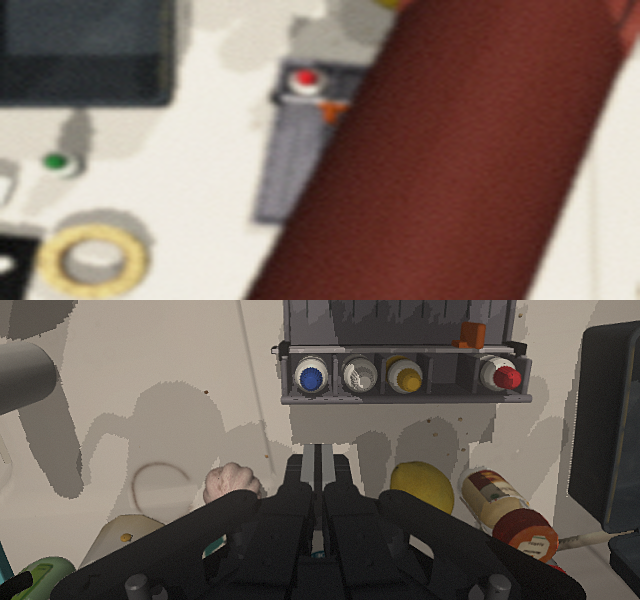

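The wrist view shows yellow upright in gap 3 at (405,375). Red, white and blue are in their gaps, and the bar is home with its tab at y≈57. The arm is clear, so I'll hand in.

```bash
python3 -c "
from bench import close_job
print(close_job())"
```

```text
the job is handed in; nothing more can be done
None
```

The job is handed in: the yellow-capped bottle stands upright in gap 3 and the keeper bar is home at its left stop. In the last wrist picture the red, blue and white bottles were still in their gaps; I did not re-measure the other loose items, and the hand-in returned no verdict.

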